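Pull the fume box's sash shut with the sash hook

ROBOT

A 7-joint arm with a two-finger parallel gripper is mounted at the origin on the work surface; the furniture and walls round the work are solid. World frame = base frame: x ahead of the robot, y to its left, z up, the work surface at z = 0. Lengths are in m, angles in rad, forces in N, time in s.
With the tool pointing down it reaches from about 0.425 to 0.925 m from the base axis. Payload 6.8 kg.
Tool frame: the origin (TCP) lies between the finger pads; the fingertips stand 22 mm ahead of it and the grasp point (between the pads) lies 3 mm ahead of it; z points along the fingers, y is the direction in which the jaws open and shut (so a half turn about z gives the same grasp; the last joint's range is limited). The gripper opens to 85 mm and grips with 20 to 120 N. Pads are 22 mm wide; open, the fingers measure 114 mm over their backs; the gripper's body (76 mm by 85 mm) begins 54 mm behind the grasp point. The pads swing forward as they close: fully open they stand 13 mm farther back than shut.
Start: joints at [1.11, 0.477, 0.022, 1.555, -0.011, 1.109, -0.083], TCP at [0.233, -0.633, 0.253] pointing down, gripper open.
Joint ranges: [-2.96, 2.96], [-0.34, 2.1], [-1.41, 1.46], [0.24, 2.44], [-1.37, 4.51], [0.17, 1.92], [-2.96, 2.96]. Speed limits (rad/s): [2.39, 2.39, 3.14, 3.14, 3.14, 3.14, 3.14].

INTERFACE

Orientations are given as a unit quaternion [w, x, y, z].
In Python, from station import bot gives the robot as it stands. The module is installed in compiled form; this text tells all that it offers.
- The arm moves only by the tool drive_tool, never from a script. Its argument "series" is one flat list of numbers, 7 for each row, row after row: the opening, from -1 (shut) to 1 (fully open), then the shift along the tool's x, y, z in mm, then the turn, a rotation vector about the tool's x, y, z in rad. In form: [jaw, x, y, z, wx, wy, wz, jaw, x, y, z, wx, wy, wz, ...]. A call has 1 to 12 rows; each row shifts and turns the commanded pose from where the row before left it, along the tool's axes as they then stand; what a row does not reach is not made up. A row lasts 1/8 s, in which the tool goes at most 62.5 mm and 10.7 degrees, less where a joint would pass 70% of its speed; a pose out of reach is approached as far as the arm can. A call with a gripper value outside its range is refused whole. The fingers move at their own pace and stop on an object; "force" is the grip in N (left out, the last holds). Time passes only in rows, so rows that do not move let the fingers close. It gives the time, the measured TCP pose, the force and the opening at its end, in the units of the state.
- bot.get_obs(): the state, without advancing time (a new reading comes with each control period).
- bot.read_camera(name): name is "side" or "top"; returns a dict with "pixels" (400x640x3 uint8, blue, green, red), "camera_matrix" (3x3 intrinsics, pixels), "rvec" (rotation vector, rad) and "tvec" (3), from world to camera coordinates, as OpenCV has them. Camera axes: x right, y down, z forward; pixel columns grow to the right and rows downward; lengths in m; the calibration is good to about 2 mm. A picture is of the moment at which its call begins. There is no depth.
- bot.hand_in(): hands the job in, once; it reports no verdict.
The state is a dict: "t": time; "q": joint angles; "joint_vel": joint speeds; "joint_torque": joint torques, N m; "eef_pos": TCP position; "tool_rot": TCP orientation; "contact_force": force on the tool from outside, world axes, zero at the start; "torque": the same for the moment, N m; "gripper_width": opening from 0.0 (shut) to 1.0 (fully open).
Only numpy, scipy, OpenCV 4.12 (cv2) and the standard library are available. Lean on these libraries where they do the work, as an engineer would, in place of code of your own. Each camera call takes 0.05 s, during which the arm holds its last target. There are 200 camera calls.

TASK

The varnish jar is standing in the small fume box, so shut the box: take the pull hook from its rest, drop the hook into the ring on the raised sash and gently pull the sash down until it snaps past its catch onto the stop and stays there. Then unhook it and lay the pull hook back in its rest as you found it. Touch the box and its sash only with the pull hook, and leave the other things alone.

Things in the scene. Friction and masses are not known exactly. Their poses are not given: they have to be found in the camera images.
- fume_box: Fixed grey metal box on the bench, 130 mm deep (x), 180 wide (y), 375 high, a pipe stub to 421 mm on top. Origin: centre of its underside, z up; its open front looks along its own -x: front plane at x = -65 mm, sash guides 18 mm proud of it. The sash's roller catch juts out at the front's -y edge (to x = -100, y = -108 mm), 180 to 270 mm up. Place and yaw vary.
- sash (a joint): Clear pane with a top rail, sliding vertically: 0 = raised, grows as it goes down; starts at 0 to 0.025 m. Springs draw it up (1 to 1.5 N; let go early, it rises to 0.03). Its catch is clamped at a height that differs each time: the hard stop comes at 0.102 to 0.126, and over the last 14 mm before it a sprung roller resists (4 to 5 N in all), snaps over at half-way and then holds the sash.
- ring (a point): Centre of the hole of the steel ring on the front of the sash's top rail: level ring (hole axis vertical), hole 18 mm, bar 6 mm thick; 334 mm above the bench when the sash is at 0, lower by the sash's travel; at x = -98 mm, y = 0 in the box's frame, 15 mm in front of the rail's face. Axes as the box's. Ring, sash and box stand at most 9 N from the pull hook.
- hook_grip (a point): Centre of the flat wooden grip of the pull hook (loose, about 0.13 kg). x runs along the pole to the hook, z is up as it lies in its rest (hook down). The grip is 16 mm wide (y), 24 high (z), from x = -85 to +45 mm; then a steel rod 8 mm thick to x = 93 mm, then a 6 mm bar that bends over into the hook.
- hook_tip (a point): Centre of the round end (radius 3 mm) of the hook's leg, 132 mm along x and 20 mm below the grip's centre, axes as the grip's. The leg points straight down when the hook end is raised 40 degrees. Hooked in so, the bend bears on the ring's outer bar, this point 18 mm below the ring's centre, 2 mm outward. Under load the pole turns a little in the fingers and tugs the ring outward too.
- rest_grip (a point): Where hook_grip belongs: 85 mm above the bench on a fixed wooden stand (board 200 x 60 x 12 mm) with two flared forks: one under the grip (57 mm behind this point, slot 20 mm wide, floor at 73 mm, cheeks to 92) and one under the rod (80 mm ahead, slot 11.5 mm, floor at 81, cheeks to 100). Free between the forks. x runs to the hook end, z up. Place and yaw vary.
- rest_tip (a point): Where hook_tip belongs when the pull hook lies in its rest: 132 mm ahead of rest_grip and 20 mm lower. Axes as rest_grip's.
- brass_weight_mid (a point): Bystander: brass-coloured block weight with a ball knob, 35 x 60 x 50 mm, loose, its middle 25 mm up.
- thread_spool_mid (a point): Bystander: wooden spool of thread, 39 mm across, 45 mm high, loose, its middle 22 mm up.
- glue_bottle_mid (a point): Bystander: small glue bottle with a nozzle, 44 mm across, 126 mm high, loose, its middle 63 mm up.

How it is judged:
By the outcome, as a careful person would: the job done as asked, in the order asked, and still so for the second after the job is handed in, with the robot touching nothing.
It also fails if it takes over 72 s, if anything falls off the work surface, if the arm or the gripper's body presses on something with over 40 N, if the wrist force passes 120 N, or if a joint passes its speed limit or range.

## Working session

There is one attempt and no reset: what is moved stays moved. The work goes in short steps, Python scripts to look and compute and a tool call to move; the robot and the scene stay as the last step left them, time stands still between calls to the robot, and variables do not carry over. Pictures are saved under pics/ and viewed, about 8 in all and at most 12, crops included, and the job is handed in when it is done.

Besides the shell and the picture viewer there is one more tool, called after ">>>" by a JSON object that holds its "method" and its "body". drive_tool: Moves the arm, as the interface text tells. Its arguments: {"type":"object","properties":{"series":{"type":"array"},"force":{"type":"number"}},"required":["series"]}

```bash
mkdir -p pics
cat > h.py <<'E'
import numpy as np, cv2
from station import bot
from scipy.spatial.transform import Rotation as R
def cam(n,save=None):
    c=bot.read_camera(n)
    if save: cv2.imwrite('pics/'+save,c['pixels'])
    return c
def proj(c,P):
    return cv2.projectPoints(np.array(P,float).reshape(-1,1,3),np.array(c['rvec'],float),np.array(c['tvec'],float),np.array(c['camera_matrix'],float),None)[0].reshape(-1,2)
def ray(c,uv):
    K=np.array(c['camera_matrix'],float);M=cv2.Rodrigues(np.array(c['rvec'],float))[0];t=np.array(c['tvec'],float).ravel()
    d=M.T@np.linalg.solve(K,[uv[0],uv[1],1.]);return -M.T@t,d/np.linalg.norm(d)
def onz(c,uv,z):
    o,d=ray(c,uv);return o+d*(z-o[2])/d[2]
def two(c1,u1,c2,u2):
    o1,d1=ray(c1,u1);o2,d2=ray(c2,u2)
    s=np.linalg.lstsq(np.c_[d1,-d2],o2-o1,rcond=None)[0]
    a,b=o1+s[0]*d1,o2+s[1]*d2
    return (a+b)/2,np.linalg.norm(a-b)
def Rt(): 
    q=bot.get_obs()['tool_rot'];return R.from_quat(np.array(q)[[1,2,3,0]])
E
python3 - <<'E'
from h import *
for n in('side','top'):
    c=cam(n,n+'0.png');print(n,ray(c,(320,200)),np.array(c['camera_matrix'])[0,0])
o=bot.get_obs();print(o)
E
```

```text
side (array([-0.32330222, -0.0205966 ,  1.13722564]), array([ 0.63338631,  0.04896582, -0.772285  ])) 412.8114875973663
top (array([0.22579039, 0.06417828, 1.41787993]), array([ 0.16783242, -0.01831727, -0.98564535])) 367.73392565453923
{'t': 0.1, 'q': array([ 1.10990411,  0.47772956,  0.02231236,  1.55630768, -0.01146245,
        1.10929363, -0.08311604]), 'joint_vel': array([-6.66582986e-04,  6.26212962e-04,  7.90341606e-04, -1.41454172e-03,
        7.00953560e-05,  3.53105673e-04,  4.55940126e-04]), 'joint_torque': array([ 4.30910455e-03, -5.97762680e+01,  1.61397535e+00, -2.81954241e+01,
        1.29656945e-02,  5.00483395e-03,  2.78356094e-05]), 'eef_pos': array([ 0.23306362, -0.63298186,  0.25243316]), 'tool_rot': array([-7.77839955e-04,  9.84477965e-01,  1.75506375e-01, -2.07949774e-04]), 'contact_force': array([-0.06502164, -0.78397818,  0.45187737]), 'torque': array([0.05470981, 0.00795168, 0.00339075]), 'gripper_width': 1.0043801187149417}
```

View pics/side0.png

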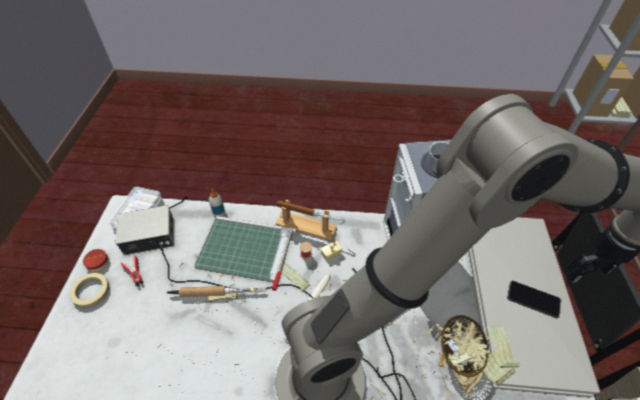

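View pics/top0.png

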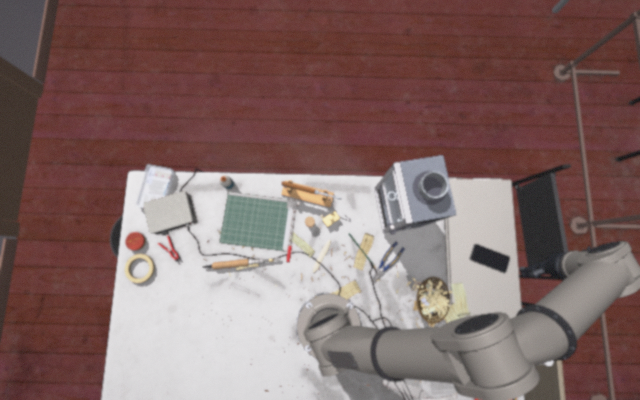

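Side view: rest and pull hook at about (308,218), box at (415,180) with its front to the left. Top view: rest at (308,192), box at (420,190), ring near (391,223). Now enlarged crops.

Run:
```python
from h import *
s=cv2.imread('pics/side0.png');t=cv2.imread('pics/top0.png')
f=lambda im,x,y:cv2.resize(im[y:y+75,x:x+100],(400,300),interpolation=cv2.INTER_CUBIC)
cv2.imwrite('pics/m0.png',np.vstack([np.hstack([f(s,265,190),f(s,370,135)]),np.hstack([f(t,265,165),f(t,365,150)])]))
```

```text
(no output)
```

View pics/m0.png

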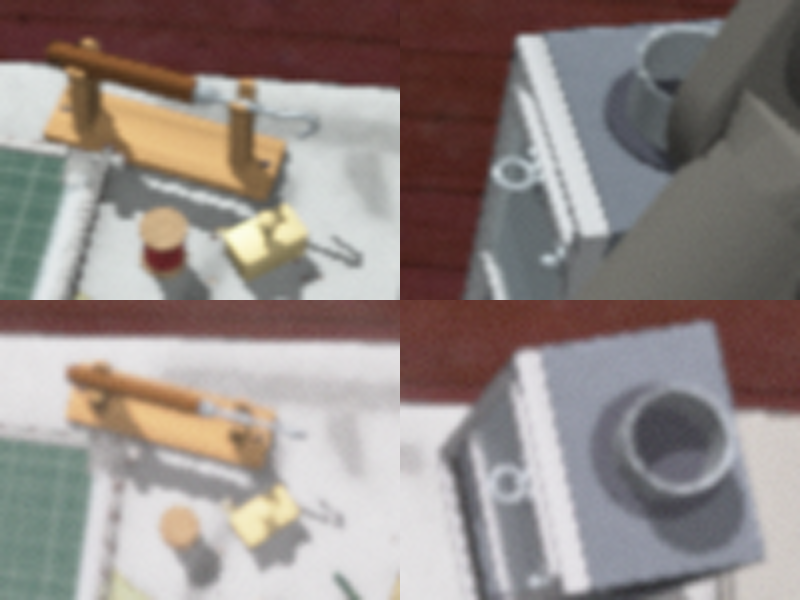

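The montage (4x) shows the grip from about (278,203) to (314,212) in side and (283,183) to (315,191) in top, with the hook end pointing right. The ring is at side (399,178) and top (392,196), and the box-top corners are visible.

Run:
```python
from h import *
np.set_printoptions(precision=4,suppress=True)
s=cam('side');t=cam('top')
S=lambda x,y,ox,oy:(ox+(x+.5)/4-.5,oy+(y+.5)/4-.5)
ring=two(s,S(116,173,370,135),t,S(108,184,365,150));print('ring',ring)
for p in[(314,22),(362,260),(183,290),(123,50)]:print('corner',onz(t,S(*p,365,150),.375))
ge=two(s,S(52,52,265,190),t,S(72,74,265,165));gj=two(s,S(197,90,265,190),t,S(200,105,265,165))
print(ge,gj); d=gj[0]-ge[0];print(np.linalg.norm(d),np.degrees(np.arctan2(d[1],d[0])))
print('onz',onz(t,S(72,74,265,165),.09),onz(t,S(200,105,265,165),.087),onz(t,S(305,134,265,165),.075))
# orange mask: rest board and grip
for n,c in(('side',s),('top',t)):
    im=c['pixels'];hsv=cv2.cvtColor(im,cv2.COLOR_BGR2HSV)
    print(hsv[[int(190+90/4),int(190+62/4)],[265+45,265+30]] if n=='side' else hsv[[165+23,165+28],[265+35,265+45]])
# bystanders
print('weight',onz(t,S(262,215,265,165),.05),'spool',onz(t,S(180,227,265,165),.045))
print('board corners top',[onz(t,S(*p,265,165),.012)[:2] for p in((265,167),(68,118))])
```

```text
ring (array([ 0.4281, -0.1701,  0.335 ]), np.float64(0.0008379968149683888))
corner [ 0.5458 -0.3165  0.375 ]
corner [ 0.3693 -0.3432  0.375 ]
corner [ 0.345 -0.214  0.375]
corner [ 0.5211 -0.1747  0.375 ]
(array([0.5113, 0.1804, 0.0916]), np.float64(0.004096394238180388)) (array([0.4859, 0.0606, 0.0872]), np.float64(0.0015160859975745912))
0.12255621358450203 -101.96575868712401
onz [0.512  0.1786 0.09  ] [0.4861 0.0599 0.087 ] [ 0.4632 -0.0381  0.075 ]
[[ 13 161  92]
 [ 13 160 137]]
[[ 12 133 148]
 [ 15 114 192]]
weight [ 0.3899 -0.0003  0.05  ] spool [0.3775 0.0761 0.045 ]
board corners top [array([ 0.4411, -0.0044]), array([0.4851, 0.1876])]
```

```bash
cat >> h.py <<'E'
def plan(p1,R1,n,p0=None,R0=None):
    """rows (shift mm, turn rad) in tool axes from the present pose to p1,R1 in n rows"""
    p0=np.array(bot.get_obs()['eef_pos']) if p0 is None else np.array(p0);R0=Rt() if R0 is None else R0
    w=(R0.inv()*R1).as_rotvec()/n;Ri=R0;p1=np.array(p1)
    for i in range(n):
        print(np.round(Ri.inv().apply((p1-p0)/n)*1000,1),np.round(w,3));Ri=Ri*R.from_rotvec(w)
def tool(yaw,pitch):
    """tool x = -pole, pole at yaw, hook end raised by pitch (deg); tool straight across the grip"""
    return R.from_euler('z',yaw+180,degrees=True)*R.from_euler('x',180,degrees=True)*R.from_euler('y',-pitch,degrees=True)
E
python3 - <<'E'
from h import *
print(tool(-102.6,0).as_matrix().round(2),tool(-102.6,40).as_matrix().round(2))
p=[.233,-.633,.522]
plan([.492,.087,.50],tool(-102.6,0),14,p)
E
```

```text
[[ 0.22  0.98  0.  ]
 [ 0.98 -0.22 -0.  ]
 [ 0.    0.   -1.  ]] [[ 0.17  0.98 -0.14]
 [ 0.75 -0.22 -0.63]
 [-0.64  0.   -0.77]]
[ 35.1 -41.9   1.6] [-0.    -0.    -0.071]
[ 38.  -39.3   1.6] [-0.    -0.    -0.071]
[ 40.7 -36.4   1.6] [-0.    -0.    -0.071]
[ 43.2 -33.5   1.6] [-0.    -0.    -0.071]
[ 45.5 -30.3   1.6] [-0.    -0.    -0.071]
[ 47.5 -27.    1.6] [-0.    -0.    -0.071]
[ 49.3 -23.5   1.6] [-0.    -0.    -0.071]
[ 50.9 -19.9   1.6] [-0.    -0.    -0.071]
[ 52.2 -16.3   1.6] [-0.    -0.    -0.071]
[ 53.2 -12.5   1.6] [-0.    -0.    -0.071]
[54.  -8.7  1.6] [-0.    -0.    -0.071]
[54.4 -4.8  1.6] [-0.    -0.    -0.071]
[54.6 -0.9  1.6] [-0.    -0.    -0.071]
[54.6  3.   1.6] [-0.    -0.    -0.071]
```

>>> {"method": "drive_tool", "body": {"series": [1, 0, 0, -54, 0, 0, 0, 1, 0, 0, -54, 0, 0, 0, 1, 0, 0, -54, 0, 0, 0, 1, 0, 0, -54, 0, 0, 0, 1, 0, 0, -54, 0, 0, 0]}}

```text
t: 0.82
eef_pos: [0.233, -0.6331, 0.525]
tool_rot: [-0.0, 0.984, 0.175, -0.0]
contact_force: [0.6, -1.8, -0.1]
gripper_width: 0.999
```

>>> {"method": "drive_tool", "body": {"series": [1, 35, -42, 1, 0, 0, -0.071, 1, 38, -39, 1, 0, 0, -0.071, 1, 41, -36, 1, 0, 0, -0.071, 1, 43, -34, 1, 0, 0, -0.071, 1, 45, -30, 1, 0, 0, -0.071, 1, 48, -27, 1, 0, 0, -0.071, 1, 49, -24, 1, 0, 0, -0.071, 1, 51, -20, 1, 0, 0, -0.071, 1, 52, -16, 1, 0, 0, -0.071, 1, 53, -12, 1, 0, 0, -0.071, 1, 54, -9, 1, 0, 0, -0.071, 1, 54, -5, 1, 0, 0, -0.071]}}

```text
t: 2.33
eef_pos: [0.4557, -0.0159, 0.5113]
tool_rot: [0.0, 0.823, 0.567, 0.0]
contact_force: [0.6, -0.7, -1.5]
gripper_width: 1.003
```

Run:
```python
from h import *
plan([.492,.087,.26],tool(-102.6,0),6)
```

```text
[18.2 -0.5 41.9] [ 0.     0.    -0.024]
[18.2 -0.  41.9] [ 0.     0.    -0.024]
[18.2  0.4 41.9] [ 0.     0.    -0.024]
[18.2  0.8 41.9] [ 0.     0.    -0.024]
[18.1  1.3 41.9] [ 0.     0.    -0.024]
[18.1  1.7 41.9] [ 0.     0.    -0.024]
```

>>> {"method": "drive_tool", "body": {"series": [1, 18, 0, 42, 0, 0, -0.024, 1, 18, 0, 42, 0, 0, -0.024, 1, 18, 0, 42, 0, 0, -0.024, 1, 18, 1, 42, 0, 0, -0.024, 1, 18, 1, 42, 0, 0, -0.024, 1, 18, 2, 42, 0, 0, -0.024, 0.3, 0, 0, 20, 0, 0, 0, 0.3, 0, 0, 0, 0, 0, 0]}}

```text
t: 3.32
eef_pos: [0.4909, 0.084, 0.2378]
tool_rot: [-0.001, 0.781, 0.625, -0.002]
contact_force: [-0.5, -0.1, 0.5]
gripper_width: 0.654
```

Run:
```python
from h import *
s=cam('side','s1.png');t=cam('top','t1.png')
f=lambda c,x,y:cv2.resize(c['pixels'][y:y+75,x:x+100],(400,300),interpolation=cv2.INTER_CUBIC)
cv2.imwrite('pics/m1.png',np.vstack([np.hstack([f(s,265,180),f(s,370,135)]),np.hstack([f(t,265,155),f(t,365,150)])]))
o=bot.get_obs();print(o['eef_pos'],o['q'],o['contact_force'])
```

```text
[0.49229284 0.08414855 0.23997808] [ 0.28418187  0.27057545 -0.6730597   1.94648803  0.2008009   0.99024121
 -0.70430867] [-0.00091798 -0.66519168  0.55746521]
```

View pics/m1.png

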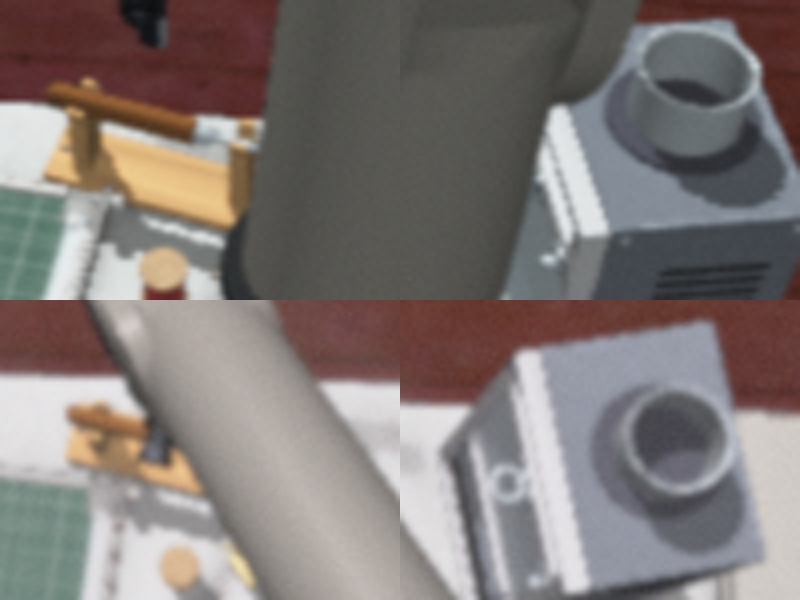

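The side view shows the fingertips behind and above the grip. Top shows the gripper over the grip's front half, and the ring still at (392,196). Descending.

>>> {"method": "drive_tool", "body": {"series": [0.3, -1, -1, 40, 0, 0, 0, 0.3, 0, 0, 40, 0, 0, 0, 0.3, 0, 0, 40, 0, 0, 0, 0.3, 0, 0, 31, 0, 0, 0, 0.3, 0, 0, 0, 0, 0, 0, 0.3, 0, 0, 0, 0, 0, 0]}}

```text
t: 4.18
eef_pos: [0.4922, 0.0837, 0.0901]
tool_rot: [0.001, 0.781, 0.624, 0.001]
contact_force: [0.1, 0.6, -0.2]
gripper_width: 0.648
```

Run:
```python
from h import *
s=cam('side');t=cam('top')
f=lambda c,x,y:cv2.resize(c['pixels'][y:y+50,x:x+66],(528,400),interpolation=cv2.INTER_CUBIC)
cv2.imwrite('pics/m2.png',cv2.resize(np.hstack([f(s,270,185),f(t,275,170)]),(800,303)))
o=bot.get_obs();print(o['eef_pos'],o['contact_force']);print(Rt().as_matrix().round(3))
```

```text
[0.49218123 0.08368661 0.0901657 ] [ 0.32938699 -0.37581157  0.18599977]
[[ 0.221  0.975  0.003]
 [ 0.975 -0.221  0.   ]
 [ 0.001  0.003 -1.   ]]
```

View pics/m2.png

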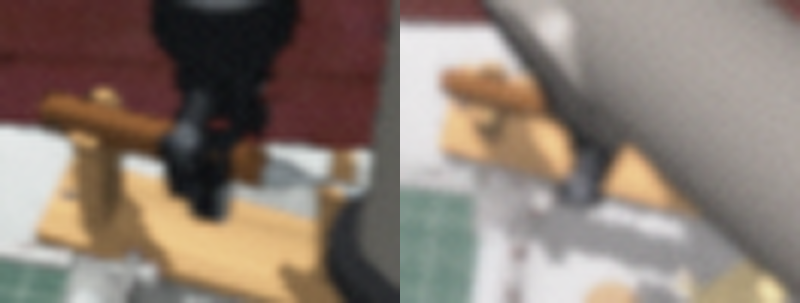

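The fingers straddle the grip, slightly ahead of its middle. Closing.

>>> {"method": "drive_tool", "body": {"series": [-1, 0, 0, 0, 0, 0, 0, -1, 0, 0, 0, 0, 0, 0, -1, 0, 0, 0, 0, 0, 0, -1, 0, 0, 0, 0, 0, 0, -1, 0, 0, 0, 0, 0, 0], "force": 20}}

```text
t: 4.9
eef_pos: [0.4912, 0.0834, 0.0888]
tool_rot: [0.0, 0.781, 0.624, 0.0]
contact_force: [-1.0, -1.4, 5.8]
gripper_width: 0.184
```

>>> {"method": "drive_tool", "body": {"series": [-1, 0, 0, 0, 0, 0, 0, -1, 0, 0, 0, 0, 0, 0, -1, 0, 0, -15, 0, 0, 0, -1, 0, 0, -20, 0, 0, 0, -1, 0, 0, -35, 0, 0, 0, -1, 0, 0, -40, 0, 0, 0, -1, 0, 0, -40, 0, 0, 0, -1, 0, 0, 0, 0, 0, 0], "force": 110}}

```text
t: 5.9
eef_pos: [0.4922, 0.0842, 0.2417]
tool_rot: [0.002, 0.781, 0.624, 0.003]
contact_force: [-0.1, -0.7, -1.4]
gripper_width: 0.172
```

Run:
```python
from h import *
np.set_printoptions(precision=4,suppress=True)
o=bot.get_obs();print(o['eef_pos'],o['contact_force'],o['torque'],o['q'])
ring=np.array([.4281,-.1701,.335])
yaw=-93
d=np.array([np.cos(np.radians(yaw)),np.sin(np.radians(yaw)),0]);Z=np.array([0,0,1])
# tool-frame offset of hook tip from TCP (tool x=-pole,z=down): grip centre 18 mm behind grasp
Rt4=tool(yaw,40); tip_t=np.array([-(132-18),0,3+20.])
out=np.array([np.cos(np.radians(100.5)),np.sin(np.radians(100.5)),0])
for dz,nm in((.055,'above'),(-.010,'in')):
    tip=ring+Z*dz; print(nm,tip-Rt4.apply(tip_t))
tip=ring+Z*.055; p1=tip-Rt4.apply(tip_t)
p1=p1+out*.08
print('pre',p1);plan(p1,Rt4,6)
```

```text
[0.4922 0.0842 0.2417] [-0.1185 -0.6902 -1.4447] [-0.0468  0.0282  0.0305] [ 0.2954  0.2677 -0.6856  1.9476  0.2037  0.9886 -0.7065]
above [  5.7723 101.8031 -55.2688]
in [  5.7723 101.8031 -55.3338]
pre [  5.7577 101.8818 -55.2688]
[16725.2 -2929.4  9268.5] [-0.009 -0.116 -0.027]
[17761.2 -2529.7  7235.9] [-0.009 -0.116 -0.027]
[18543.  -2086.4  5101.3] [-0.009 -0.116 -0.027]
[19059.3 -1605.8  2895.2] [-0.009 -0.116 -0.027]
[19302.8 -1094.8   649.2] [-0.009 -0.116 -0.027]
[19269.9  -560.9 -1604.3] [-0.009 -0.116 -0.027]
```

```bash
sed -i 's/^    w=(R0/    w=(R0/' h.py
cat >> h.py <<'E'
Z=np.array([0,0,1.]);ring=np.array([.4281,-.1701,.335])
out=np.array([np.cos(np.radians(100.5)),np.sin(np.radians(100.5)),0])
TIP=np.array([-114,0,23.])/1000  # hook tip in the tool frame
E
python3 - <<'E'
from h import *
Rt4=tool(-93,40)
p1=ring+.04*Z-Rt4.apply(TIP)
print('above',p1);pre=p1+out*.07;print('pre',pre);plan(pre,Rt4,6)
E
```

```text
above [ 0.43344419 -0.06812676  0.31934123]
pre [0.4206877  0.00070108 0.31934123]
[-16.2  -8.5 -13. ] [-0.009 -0.116 -0.027]
[-17.3  -8.8 -11.1] [-0.009 -0.116 -0.027]
[-18.3  -9.2  -9.2] [-0.009 -0.116 -0.027]
[-19.   -9.7  -7.1] [-0.009 -0.116 -0.027]
[-19.4 -10.2  -4.9] [-0.009 -0.116 -0.027]
[-19.6 -10.7  -2.8] [-0.009 -0.116 -0.027]
```

>>> {"method": "drive_tool", "body": {"series": [-1, -16, -8, -13, -0.009, -0.116, -0.027, -1, -17, -9, -11, -0.009, -0.116, -0.027, -1, -18, -9, -9, -0.009, -0.116, -0.027, -1, -19, -10, -7, -0.009, -0.116, -0.027, -1, -19, -10, -5, -0.009, -0.116, -0.027, -1, -20, -11, -3, -0.009, -0.116, -0.027, -1, 0, 0, 0, 0, 0, 0, -1, 0, 0, 0, 0, 0, 0]}}

```text
t: 6.9
eef_pos: [0.4199, 0.0009, 0.3156]
tool_rot: [0.232, 0.682, 0.647, -0.249]
contact_force: [-0.1, -0.1, -1.9]
gripper_width: 0.17
```

Run:
```python
from h import *
np.set_printoptions(precision=4,suppress=True)
o=bot.get_obs();print(o['eef_pos'],o['q'],Rt().as_matrix().round(3).tolist())
s=cam('side');t=cam('top')
tp=o['eef_pos']+Rt().apply(TIP);print('tip',tp,proj(s,tp),proj(t,tp),'ring',proj(s,ring),proj(t,ring))
f=lambda c,x,y:cv2.resize(c['pixels'][y:y+75,x:x+100],(400,300),interpolation=cv2.INTER_CUBIC)
cv2.imwrite('pics/m3.png',np.hstack([f(s,330,135),f(t,330,150)]))
```

```text
[0.4199 0.0009 0.3156] [ 0.0339  0.2163 -0.6648  1.9942  0.6384  1.515  -0.9221] [[0.039, 0.998, -0.039], [0.767, -0.055, -0.639], [-0.64, -0.005, -0.768]]
tip [ 0.4144 -0.1012  0.371 ] [[373.9639 170.5271]] [[370.4499 197.5512]] ring [[398.7811 177.8636]] [[391.4783 195.6476]]
```

View pics/m3.png

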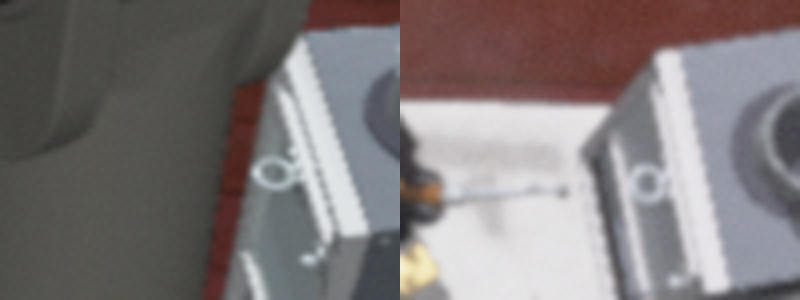

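In the side view the arm hides the hook. In the top view its leg is at about (371,197), as predicted, and the ring is at (392,196). Moving over the ring.

>>> {"method": "drive_tool", "body": {"series": [-1, -13, 4, 11, 0, 0, 0, -1, -13, 5, 11, 0, 0, 0, -1, -13, 4, 11, 0, 0, 0, -1, -13, 4, 10, 0, 0, 0, -1, 0, 0, 0, 0, 0, 0, -1, 0, 0, 0, 0, 0, 0]}}

```text
t: 7.75
eef_pos: [0.4331, -0.0671, 0.3166]
tool_rot: [0.233, 0.682, 0.647, -0.249]
contact_force: [-0.7, -0.1, -1.5]
gripper_width: 0.171
```

Run:
```python
from h import *
np.set_printoptions(precision=4,suppress=True)
o=bot.get_obs();print(o['eef_pos'],o['contact_force'])
s=cam('side');t=cam('top')
tp=o['eef_pos']+Rt().apply(TIP);print('tip',tp,proj(s,tp),proj(t,tp),'ring',proj(s,ring),proj(t,ring), proj(t,ring+.036*Z))
f=lambda c,x,y:cv2.resize(c['pixels'][y:y+38,x:x+50],(400,304),interpolation=cv2.INTER_CUBIC)
cv2.imwrite('pics/m4.png',np.hstack([f(s,370,155),f(t,365,175)]))
```

```text
[ 0.4331 -0.0671  0.3166] [-0.693  -0.1147 -1.4606]
tip [ 0.4279 -0.1692  0.3721] [[400.6216 168.1227]] [[393.8867 193.4293]] ring [[398.7811 177.8636]] [[391.4783 195.6476]] [[394.1147 193.427 ]]
```

View pics/m4.png

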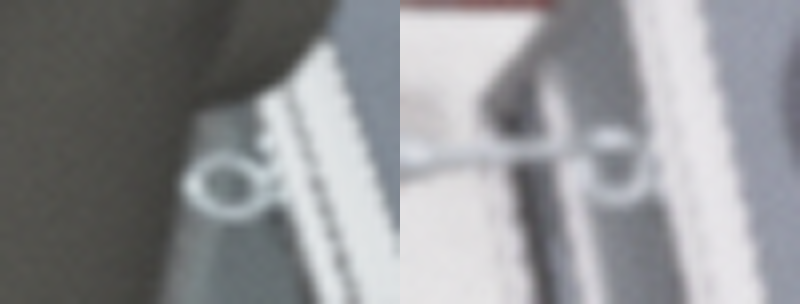

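The hook is over the ring in both measured and predicted pixels: bend at (394.6,192.4), ring at (391.5,195.7) 36 mm lower. Lowering 44 mm straight down.

>>> {"method": "drive_tool", "body": {"series": [-1, 7, 0, 8.5, 0, 0, 0, -1, 7, 0, 8.5, 0, 0, 0, -1, 7, 0, 8.5, 0, 0, 0, -1, 7, 0, 8.5, 0, 0, 0, -1, 0, 0, 0, 0, 0, 0, -1, 0, 0, 0, 0, 0, 0]}}

```text
t: 8.6
eef_pos: [0.433, -0.0678, 0.2726]
tool_rot: [0.233, 0.682, 0.647, -0.249]
contact_force: [0.3, -0.1, -1.9]
gripper_width: 0.169
```

Run:
```python
from h import *
np.set_printoptions(precision=4,suppress=True)
o=bot.get_obs();print(o['eef_pos'],o['contact_force'],o['torque'])
s=cam('side');t=cam('top')
tp=o['eef_pos']+Rt().apply(TIP);print('tip',tp,proj(s,tp),proj(t,tp))
f=lambda c,x,y:cv2.resize(c['pixels'][y:y+38,x:x+50],(400,304),interpolation=cv2.INTER_CUBIC)
cv2.imwrite('pics/m5.png',np.hstack([f(s,370,155),f(t,365,175)]))
```

```text
[ 0.433  -0.0678  0.2726] [ 0.2867 -0.0641 -1.9126] [ 0.8357 -0.0732  0.0136]
tip [ 0.4276 -0.1698  0.3282] [[398.3001 179.7397]] [[390.916  196.2092]]
```

View pics/m5.png

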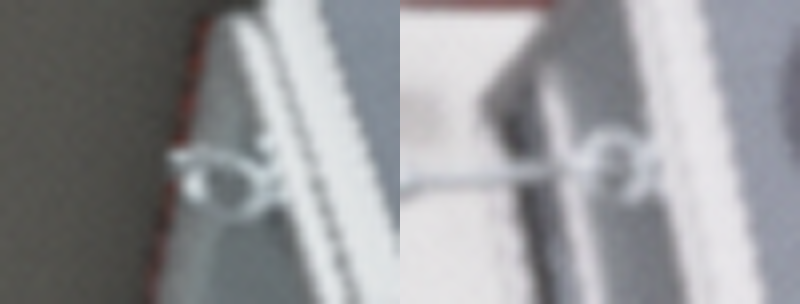

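Side shows the bend passing over the ring's outer bar; top shows the leg inside the ring. Force is unchanged, so nothing is jammed. Continuing down.

>>> {"method": "drive_tool", "body": {"series": [-1, 2, 0, 2.4, 0, 0, 0, -1, 2, 0, 2.4, 0, 0, 0, -1, 2, 0, 2.4, 0, 0, 0, -1, 2, 0, 2.4, 0, 0, 0, -1, 2, 0, 2.4, 0, 0, 0, -1, 2, 0, 2.4, 0, 0, 0, -1, 2, 0, 2.4, 0, 0, 0, -1, 2, 0, 2.4, 0, 0, 0, -1, 2, 0, 2.4, 0, 0, 0, -1, 2, 0, 2.4, 0, 0, 0, -1, 0, 0, 0, 0, 0, 0]}}

```text
t: 10.07
eef_pos: [0.4325, -0.068, 0.241]
tool_rot: [0.233, 0.682, 0.647, -0.25]
contact_force: [-0.4, -0.1, -1.7]
gripper_width: 0.165
```

Run:
```python
from h import *
np.set_printoptions(precision=4,suppress=True)
o=bot.get_obs();print(o['eef_pos'],o['contact_force'],o['torque'])
s=cam('side');t=cam('top')
tp=o['eef_pos']+Rt().apply(TIP);print('tip',tp,proj(s,tp),proj(t,tp))
f=lambda c,x,y:cv2.resize(c['pixels'][y:y+38,x:x+50],(400,304),interpolation=cv2.INTER_CUBIC)
cv2.imwrite('pics/m6.png',np.hstack([f(s,370,155),f(t,365,175)]))
```

```text
[ 0.4325 -0.068   0.241 ] [-0.3812 -0.1415 -1.7147] [ 0.8169 -0.083  -0.0017]
tip [ 0.4272 -0.17    0.2965] [[396.5961 187.7344]] [[388.8119 198.1567]]
```

View pics/m6.png

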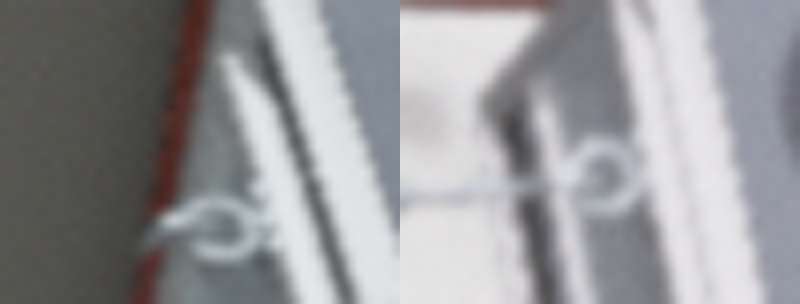

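The ring is coming down with the hook: side ring centre is now (397,183), about 20 mm of travel, with the tip 18 mm below it. Pulling on.

>>> {"method": "drive_tool", "body": {"series": [-1, 3.2, 0, 3.85, 0, 0, 0, -1, 3.2, 0, 3.85, 0, 0, 0, -1, 3.2, 0, 3.85, 0, 0, 0, -1, 3.2, 0, 3.85, 0, 0, 0, -1, 3.2, 0, 3.85, 0, 0, 0, -1, 3.2, 0, 3.85, 0, 0, 0, -1, 3.2, 0, 3.85, 0, 0, 0, -1, 3.2, 0, 3.85, 0, 0, 0, -1, 3.2, 0, 3.85, 0, 0, 0, -1, 3.2, 0, 3.85, 0, 0, 0, -1, 3.2, 0, 3.85, 0, 0, 0, -1, 0, 0, 0, 0, 0, 0]}}

```text
t: 11.68
eef_pos: [0.4322, -0.0682, 0.1857]
tool_rot: [0.233, 0.682, 0.647, -0.25]
contact_force: [0.0, 0.2, -1.5]
gripper_width: 0.168
```

Run:
```python
from h import *
np.set_printoptions(precision=4,suppress=True)
for i in range(3):
    s=cam('side');o=bot.get_obs();print(o['eef_pos'],o['contact_force'],o['torque'])
tp=o['eef_pos']+Rt().apply(TIP);print('tip',tp,proj(s,tp))
```

```text
[ 0.4323 -0.0682  0.186 ] [ 0.3815  0.4421 -1.0683] [ 0.7519 -0.0895 -0.0163]
[ 0.4324 -0.0681  0.1861] [-1.139   0.6862 -1.0609] [ 0.8118 -0.0387 -0.0047]
[ 0.4325 -0.0681  0.1862] [-0.0879  1.1198 -0.5133] [ 0.773  -0.0635 -0.0165]
tip [ 0.4271 -0.1702  0.2418] [[393.779  200.6004]]
```

>>> {"method": "drive_tool", "body": {"series": [-1, 1.3, 0, 1.55, 0, 0, 0, -1, 1.3, 0, 1.55, 0, 0, 0, -1, 1.3, 0, 1.55, 0, 0, 0, -1, 1.3, 0, 1.55, 0, 0, 0, -1, 1.3, 0, 1.55, 0, 0, 0, -1, 1.3, 0, 1.55, 0, 0, 0, -1, 1.3, 0, 1.55, 0, 0, 0, -1, 0, 0, 0, 0, 0, 0]}}

```text
t: 12.82
eef_pos: [0.4322, -0.0682, 0.1718]
tool_rot: [0.233, 0.682, 0.647, -0.25]
contact_force: [-1.1, -0.6, -0.2]
gripper_width: 0.169
```

>>> {"method": "drive_tool", "body": {"series": [-1, 1.3, 0, 1.55, 0, 0, 0, -1, 1.3, 0, 1.55, 0, 0, 0, -1, 0, 0, 0, 0, 0, 0]}}

```text
t: 13.2
eef_pos: [0.4322, -0.0682, 0.1678]
tool_rot: [0.233, 0.682, 0.647, -0.25]
contact_force: [-0.4, 0.2, -0.9]
gripper_width: 0.165
```

>>> {"method": "drive_tool", "body": {"series": [-1, 1.3, 0, 1.55, 0, 0, 0, -1, 1.3, 0, 1.55, 0, 0, 0, -1, 0, 0, 0, 0, 0, 0]}}

```text
t: 13.58
eef_pos: [0.4323, -0.0681, 0.1637]
tool_rot: [0.233, 0.682, 0.647, -0.25]
contact_force: [0.3, 0.5, -0.8]
gripper_width: 0.165
```

>>> {"method": "drive_tool", "body": {"series": [-1, 1.3, 0, 1.55, 0, 0, 0, -1, 1.3, 0, 1.55, 0, 0, 0, -1, 0, 0, 0, 0, 0, 0]}}

```text
t: 13.95
eef_pos: [0.4323, -0.0682, 0.1599]
tool_rot: [0.233, 0.682, 0.647, -0.25]
contact_force: [-0.2, -0.3, 0.3]
gripper_width: 0.166
```

>>> {"method": "drive_tool", "body": {"series": [-1, 1.3, 0, 1.55, 0, 0, 0, -1, 1.3, 0, 1.55, 0, 0, 0, -1, 0, 0, 0, 0, 0, 0]}}

```text
t: 14.32
eef_pos: [0.4323, -0.068, 0.1556]
tool_rot: [0.233, 0.682, 0.647, -0.249]
contact_force: [-0.1, -0.7, 0.3]
gripper_width: 0.174
```

>>> {"method": "drive_tool", "body": {"series": [-1, 1.3, 0, 1.55, 0, 0, 0, -1, 1.3, 0, 1.55, 0, 0, 0, -1, 0, 0, 0, 0, 0, 0]}}

```text
t: 14.7
eef_pos: [0.4323, -0.0679, 0.1515]
tool_rot: [0.233, 0.682, 0.647, -0.249]
contact_force: [-0.3, -0.5, -1.3]
gripper_width: 0.167
```

Run:
```python
from h import *
np.set_printoptions(precision=4,suppress=True)
for i in range(3):
    s=cam('side');o=bot.get_obs();print(o['eef_pos'],o['contact_force'],o['torque'])
t=cam('top')
tp=o['eef_pos']+Rt().apply(TIP);print('tip',tp,proj(s,tp),proj(t,tp),proj(s,ring-[0,0,.11]))
f=lambda c,x,y:cv2.resize(c['pixels'][y:y+38,x:x+50],(400,304),interpolation=cv2.INTER_CUBIC)
cv2.imwrite('pics/m7.png',np.hstack([f(s,370,185),f(t,365,180)]))
```

```text
[ 0.4322 -0.0679  0.1515] [ 0.484  -0.0977 -0.5326] [ 0.7691 -0.0566 -0.0176]
[ 0.4322 -0.0679  0.1516] [ 0.177  -0.7119 -2.7836] [ 0.7519 -0.0374 -0.0037]
[ 0.4322 -0.0679  0.1516] [ 0.5705 -0.5434 -1.6771] [ 0.8433 -0.0373  0.0194]
tip [ 0.4269 -0.17    0.2071] [[391.9989 208.3126]] [[383.3121 202.8524]] [[392.9029 204.0816]]
```

View pics/m7.png

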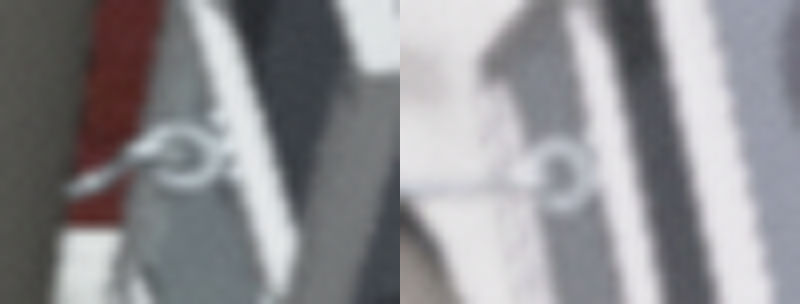

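The ring is at side (392.8,203.9), about 110 mm of travel. The load has fallen back to the bare pole weight, so it has likely snapped over. I'll pull a little farther to confirm the stop.

>>> {"method": "drive_tool", "body": {"series": [-1, 1.3, 0, 1.55, 0, 0, 0, -1, 0.6, 0, 0.8, 0, 0, 0, -1, 0, 0, 0, 0, 0, 0]}}

```text
t: 15.28
eef_pos: [0.4323, -0.0681, 0.1487]
tool_rot: [0.233, 0.682, 0.647, -0.249]
contact_force: [1.0, 1.1, -1.0]
gripper_width: 0.169
```

>>> {"method": "drive_tool", "body": {"series": [-1, 1.3, 0, 1.55, 0, 0, 0, -1, 0.6, 0, 0.8, 0, 0, 0, -1, 0, 0, 0, 0, 0, 0]}}

```text
t: 15.65
eef_pos: [0.4323, -0.0685, 0.146]
tool_rot: [0.234, 0.682, 0.647, -0.25]
contact_force: [-0.3, 0.5, 3.4]
gripper_width: 0.171
```

Run:
```python
from h import *
np.set_printoptions(precision=4,suppress=True)
for i in range(6):
    s=cam('side');o=bot.get_obs();print(o['eef_pos'],o['contact_force'],o['torque'])
cv2.imwrite('pics/s8.png',s['pixels'])
```

```text
[ 0.4323 -0.0685  0.146 ] [-0.157   0.2456  3.1505] [-0.1781 -0.0086  0.0821]
[ 0.4323 -0.0684  0.146 ] [ 0.2843 -0.8562  3.7894] [-0.2441 -0.0136  0.0728]
[ 0.4323 -0.0684  0.146 ] [-0.0117  0.4091  4.158 ] [-0.3281  0.009   0.1097]
[ 0.4323 -0.0684  0.146 ] [0.9117 0.0896 3.0348] [-0.2392  0.0054  0.0773]
[ 0.4323 -0.0685  0.146 ] [-0.2166 -0.2302  3.2717] [-0.3297  0.0244  0.119 ]
[ 0.4323 -0.0684  0.146 ] [ 0.2382 -0.3214  3.0618] [-0.3743 -0.0073  0.0872]
```

Unloaded after the snap, then a stiff rise to about 5 N roughly 7 mm farther: that is the stop. Now lifting the hook out.

>>> {"method": "drive_tool", "body": {"series": [-1, -2, 0, -2.4, 0, 0, 0, -1, -3.2, 0, -3.85, 0, 0, 0, -1, -3.2, 0, -3.85, 0, 0, 0, -1, 0, 0, 0, 0, 0, 0]}}

```text
t: 16.45
eef_pos: [0.4325, -0.0681, 0.1592]
tool_rot: [0.233, 0.682, 0.647, -0.249]
contact_force: [-0.5, -0.9, -1.8]
gripper_width: 0.168
```

Run:
```python
from h import *
np.set_printoptions(precision=4,suppress=True)
for i in range(4):
    s=cam('side');o=bot.get_obs();print(o['eef_pos'],o['contact_force'],o['torque'])
t=cam('top')
tp=o['eef_pos']+Rt().apply(TIP);print('tip',tp,proj(s,tp),proj(t,tp),proj(s,ring-[0,0,.115]),proj(t,ring-[0,0,.115]))
f=lambda c,x,y:cv2.resize(c['pixels'][y:y+38,x:x+50],(400,304),interpolation=cv2.INTER_CUBIC)
cv2.imwrite('pics/m8.png',np.hstack([f(s,370,185),f(t,365,180)]))
```

```text
[ 0.4324 -0.0681  0.159 ] [-0.1179  0.1592 -1.5729] [ 0.8362 -0.0501  0.0009]
[ 0.4323 -0.0682  0.1589] [ 0.4068 -0.0757 -2.2254] [ 0.824  -0.0358 -0.0105]
[ 0.4323 -0.0682  0.1588] [ 0.3529  0.0814 -1.487 ] [ 0.8588 -0.048  -0.0031]
[ 0.4322 -0.0682  0.1588] [-0.1719  0.0239 -2.0325] [ 0.924  -0.0688  0.0193]
tip [ 0.4269 -0.1702  0.2144] [[392.442  206.7433]] [[383.8057 202.5061]] [[392.6558 205.1839]] [[384.084  201.8757]]
```

View pics/m8.png

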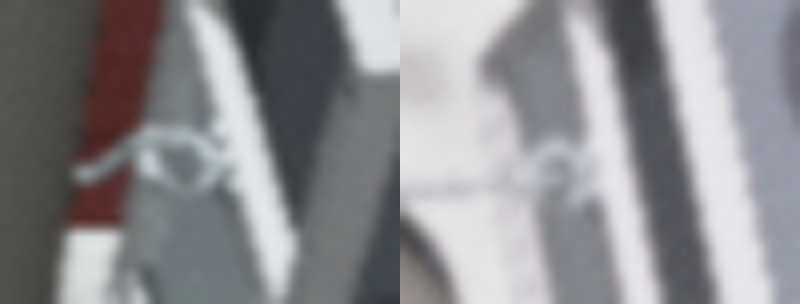

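The ring stays put at side (393,204.6) while the bend has lifted above it, so the sash is held. Lifting clear.

>>> {"method": "drive_tool", "body": {"series": [-1, -4, 0, -4.8, 0, 0, 0, -1, -4, 0, -4.8, 0, 0, 0, -1, -4, 0, -4.8, 0, 0, 0, -1, -6, 0, -7.2, 0, 0, 0, -1, -6, 0, -7.2, 0, 0, 0, -1, -6, 0, -7.2, 0, 0, 0, -1, 0, 0, 0, 0, 0, 0]}}

```text
t: 17.58
eef_pos: [0.4329, -0.068, 0.2066]
tool_rot: [0.234, 0.682, 0.646, -0.249]
contact_force: [-0.5, -0.2, -1.7]
gripper_width: 0.172
```

Run:
```python
from h import *
np.set_printoptions(precision=4,suppress=True)
s=cam('side');t=cam('top');o=bot.get_obs();print(o['eef_pos'],o['contact_force'],o['torque'])
# ring seen? compare with s8 template
a=cv2.imread('pics/s8.png')
tpl=a[197:213,390:402];
r=cv2.matchTemplate(s['pixels'][185:225,380:412],tpl,cv2.TM_CCOEFF_NORMED);print(r.max(),cv2.minMaxLoc(r)[3],'same=(10,12)')
p=o['eef_pos'];p2=[.4199,.0009,.30];print('back');plan(p2,Rt(),5)
print('home');plan([.4922,.0842,.2417],tool(-102.6,0),6,p2)
```

```text
[ 0.4325 -0.0681  0.2058] [-0.435  -0.3574 -2.0143] [ 0.8986 -0.0354  0.0283]
0.9768896 (10, 12) same=(10,12)
back
[ -1.6  -3.4 -23.2] [0. 0. 0.]
[ -1.6  -3.4 -23.2] [0. 0. 0.]
[ -1.6  -3.4 -23.2] [0. 0. 0.]
[ -1.6  -3.4 -23.2] [0. 0. 0.]
[ -1.6  -3.4 -23.2] [0. 0. 0.]
home
[17.3 11.3 -1.9] [0.009 0.116 0.027]
[17.7 10.8  0. ] [0.009 0.116 0.027]
[17.9 10.4  2. ] [0.009 0.116 0.027]
[17.8  9.9  4. ] [0.009 0.116 0.027]
[17.5  9.5  6. ] [0.009 0.116 0.027]
[17.   9.1  7.9] [0.009 0.116 0.027]
```

>>> {"method": "drive_tool", "body": {"series": [-1, -2, -3, -23, 0, 0, 0, -1, -2, -3, -23, 0, 0, 0, -1, -2, -4, -23, 0, 0, 0, -1, -1, -4, -23, 0, 0, 0, -1, -1, -3, -23, 0, 0, 0]}}

```text
t: 18.3
eef_pos: [0.4193, 0.002, 0.3007]
tool_rot: [0.233, 0.682, 0.647, -0.249]
contact_force: [0.7, 0.1, -1.3]
gripper_width: 0.166
```

>>> {"method": "drive_tool", "body": {"series": [-1, 17, 11, -2, 0.009, 0.116, 0.027, -1, 18, 11, 0, 0.009, 0.116, 0.027, -1, 18, 10, 2, 0.009, 0.116, 0.027, -1, 18, 10, 4, 0.009, 0.116, 0.027, -1, 18, 9, 6, 0.009, 0.116, 0.027, -1, 17, 9, 8, 0.009, 0.116, 0.027, -1, 0, 0, 0, 0, 0, 0, -1, 0, 0, 0, 0, 0, 0]}}

```text
t: 19.3
eef_pos: [0.4906, 0.0851, 0.2412]
tool_rot: [0.001, 0.78, 0.625, -0.001]
contact_force: [0.1, 0.4, -2.2]
gripper_width: 0.169
```

Run:
```python
from h import *
np.set_printoptions(precision=4,suppress=True)
s=cam('side','s9.png');t=cam('top','t9.png');o=bot.get_obs();print(o['eef_pos'],o['contact_force'],o['torque'])
print(Rt().as_matrix().round(3).tolist())
Rg=R.from_quat([.781,.624,0,.0005])
plan([.4915,.0835,.135],Rg,1);
# direct line of the grip in side view (dark orange mask)
h=cv2.cvtColor(s['pixels'],cv2.COLOR_BGR2HSV)[100:260,240:380]
m=cv2.inRange(h,(5,140,50),(16,255,150));n,l,st,ce=cv2.connectedComponentsWithStats(m)
for i in range(1,n):
    if st[i,4]>25:
        ys,xs=np.nonzero(l==i);v=cv2.fitLine(np.c_[xs,ys].astype(np.float32),2,0,.01,.01).ravel();print(st[i]+[240,100,0,0,0],v[1]/v[0],ce[i]+[240,100])
# predicted image slope if the pole is aligned with -tool x
g=o['eef_pos']+Rt().apply([.018,0,.003]);a=proj(s,[g+Rt().apply([x/1000,0,0]) for x in(85,-45)]);print(a,(a[0]-a[1])[1]/(a[0]-a[1])[0])
```

```text
[0.4908 0.0854 0.2412] [-0.6456  1.0099 -2.0151] [-0.0433  0.0058 -0.0214]
[[0.218, 0.976, 0.0], [0.976, -0.218, -0.001], [-0.001, 0.0, -1.0]]
[ -1.5   1.1 106.2] [-0.     0.001  0.003]
[260 108  27   6  65] 0.085387 [271.8923 110.4615]
[240 141  56  19 314] 0.19473404 [269.3599 150.0701]
[315 148  22  17 201] 0.06661907 [326.3184 156.0348]
[248 154  15   4  30] 0.09543748 [255.2333 155.5333]
[271 167  26  14 205] 0.29664108 [283.1561 173.2878]
[[273.0167 171.1586]
 [314.3386 180.8878]] 0.23544778733721206
```

>>> {"method": "drive_tool", "body": {"series": [-1, -2, 1, 30, 0, 0, 0, -1, 0, 0, 40, 0, 0, 0, -1, 0, 0, 30, 0, 0, 0, -1, 0, 0, 22, 0, 0, 0, -1, 0, 0, 0, 0, 0, 0, -1, 0, 0, 0, 0, 0, 0]}}

```text
t: 20.15
eef_pos: [0.4922, 0.083, 0.1196]
tool_rot: [0.0, 0.781, 0.625, 0.0]
contact_force: [0.4, -0.3, -1.5]
gripper_width: 0.166
```

Run:
```python
from h import *
np.set_printoptions(precision=4,suppress=True)
s=cam('side');t=cam('top');o=bot.get_obs();print(o['eef_pos'],o['contact_force'],o['torque'],Rt().as_matrix().round(3).tolist())
f=lambda c,x,y:cv2.resize(c['pixels'][y:y+50,x:x+66],(528,400),interpolation=cv2.INTER_CUBIC)
cv2.imwrite('pics/m9.png',cv2.resize(np.hstack([f(s,270,180),f(t,275,170)]),(800,303)))
```

```text
[0.4925 0.0827 0.1199] [-0.6011 -0.1904 -1.6619] [-0.0115  0.0056  0.0481] [[0.22, 0.976, 0.002], [0.976, -0.22, 0.0], [0.001, 0.002, -1.0]]
```

View pics/m9.png

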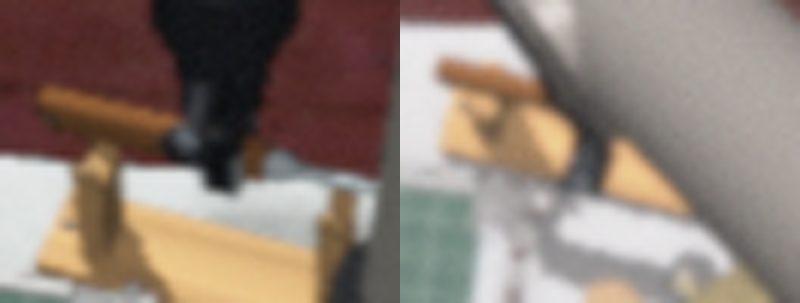

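The pole hangs parallel above its forks in both views. Lowering slowly.

>>> {"method": "drive_tool", "body": {"series": [-1, 1, -1, 5, 0, 0, 0, -1, 0, 0, 5, 0, 0, 0, -1, 0, 0, 5, 0, 0, 0, -1, 0, 0, 0, 0, 0, 0]}}

```text
t: 20.75
eef_pos: [0.4906, 0.0834, 0.103]
tool_rot: [-0.0, 0.781, 0.624, -0.0]
contact_force: [-0.2, -0.3, -1.6]
gripper_width: 0.167
```

>>> {"method": "drive_tool", "body": {"series": [-1, 0, 0, 4, 0, 0, 0, -1, 0, 0, 4, 0, 0, 0, -1, 0, 0, 0, 0, 0, 0]}}

```text
t: 21.12
eef_pos: [0.4907, 0.0835, 0.0952]
tool_rot: [-0.0, 0.781, 0.624, -0.0]
contact_force: [0.6, -0.6, -2.1]
gripper_width: 0.166
```

>>> {"method": "drive_tool", "body": {"series": [-1, 0, 0, 3, 0, 0, 0, -1, 0, 0, 2, 0, 0, 0, -1, 0, 0, 0, 0, 0, 0]}}

```text
t: 21.5
eef_pos: [0.4908, 0.0835, 0.0904]
tool_rot: [-0.0, 0.781, 0.624, -0.0]
contact_force: [-0.4, -0.6, -1.6]
gripper_width: 0.164
```

>>> {"method": "drive_tool", "body": {"series": [-1, 0, 0, 1, 0, 0, 0, -1, 0, 0, 0.5, 0, 0, 0, -1, 0, 0, 0, 0, 0, 0]}}

```text
t: 21.88
eef_pos: [0.491, 0.0835, 0.0892]
tool_rot: [0.0, 0.781, 0.624, 0.0]
contact_force: [-0.5, -0.7, -0.8]
gripper_width: 0.169
```

>>> {"method": "drive_tool", "body": {"series": [-1, 0, 0, 0, 0, 0, 0, 0.0, 0, 0, 0, 0, 0, 0, 0.3, 0, 0, 0, 0, 0, 0, 0.3, 0, 0, 0, 0, 0, 0, 0.3, 0, 0, 0, 0, 0, 0], "force": 20}}

```text
t: 22.5
eef_pos: [0.491, 0.0836, 0.0891]
tool_rot: [0.0, 0.781, 0.624, 0.0]
contact_force: [0.3, -0.5, 0.2]
gripper_width: 0.649
```

>>> {"method": "drive_tool", "body": {"series": [0.3, 0, 0, -20, 0, 0, 0, 0.3, 0, 0, -40, 0, 0, 0, 0.3, 0, 0, -60, 0, 0, 0, 0.3, 0, 0, -60, 0, 0, 0, 0.3, 0, 0, -60, 0, 0, 0, 0.3, 0, 0, -60, 0, 0, 0, 0.3, -50, 0, 0, 0, 0, 0.1, 0.3, -50, 0, 0, 0, 0, 0.1, 0.3, -50, 0, 0, 0, 0, 0.1, 0.3, -50, 0, 0, 0, 0, 0.1, 0.3, -50, 0, 0, 0, 0, 0.1, 0.3, 0, 0, 0, 0, 0, 0]}}

```text
t: 24.0
eef_pos: [0.3874, -0.1453, 0.389]
tool_rot: [0.0, 0.913, 0.408, -0.001]
contact_force: [0.3, 0.6, 0.5]
gripper_width: 0.65
```

Run:
```python
from h import *
np.set_printoptions(precision=4,suppress=True)
s=cam('side','s10.png');t=cam('top','t10.png');print(bot.get_obs()['eef_pos'])
a=cv2.imread('pics/side0.png');b=cv2.imread('pics/top0.png')
for n,x,y,w,h,new,old in(('side rest',275,198,45,30,s,a),('side hook',320,208,25,18,s,a),('top rest',280,178,65,30,t,b),('top spool+weight',300,207,50,28,t,b),('bottle',205,185,25,32,s,a),('bottle top',215,172,25,20,t,b)):
    r=cv2.matchTemplate(new['pixels'][y-5:y+h+5,x-5:x+w+5],old[y:y+h,x:x+w],cv2.TM_CCOEFF_NORMED)
    print(n,r.max().round(3),cv2.minMaxLoc(r)[3],'same=(5,5)',np.abs(new['pixels'][y:y+h,x:x+w].astype(int)-old[y:y+h,x:x+w]).mean().round(1))
tp=cv2.imread('pics/s8.png')[197:213,390:402]
r=cv2.matchTemplate(s['pixels'][185:225,380:412],tp,cv2.TM_CCOEFF_NORMED);print('ring',r.max(),cv2.minMaxLoc(r)[3],'(10,12)')
f=lambda c,x,y:cv2.resize(c['pixels'][y:y+75,x:x+100],(400,300),interpolation=cv2.INTER_CUBIC)
cv2.imwrite('pics/m10.png',np.vstack([np.hstack([f(s,265,190),f(s,370,135)]),np.hstack([f(t,265,165),f(t,365,150)])]))
```

```text
[ 0.3895 -0.1421  0.3892]
side rest -0.129 (0, 10) same=(5,5) 62.7
side hook 0.106 (10, 10) same=(5,5) 81.4
top rest 0.998 (5, 5) same=(5,5) 2.3
top spool+weight 0.998 (5, 5) same=(5,5) 2.1
bottle 1.0 (5, 5) same=(5,5) 2.1
bottle top 0.999 (5, 5) same=(5,5) 2.0
ring 0.977339 (10, 12) (10,12)
```

The top view matches the start to within noise, and the ring is still down. Side is blocked and the tool stands near the box, so I'm backing off upward.

>>> {"method": "drive_tool", "body": {"series": [0.3, 0, 0, -50, 0, 0, 0, 0.3, 0, 0, -50, 0, 0, 0, 0.3, 0, 0, -40, 0, 0, 0, 0.3, -50, 0, 0, 0, 0, 0.1, 0.3, -55, 0, 0, 0, 0, 0.1, 0.3, -55, 0, 0, 0, 0, 0.1, 0.3, -55, 0, 0, 0, 0, 0.1, 0.3, -55, 0, 0, 0, 0, 0, 0.3, 0, 0, 0, 0, 0, 0, 0.3, 0, 0, 0, 0, 0, 0]}}

```text
t: 25.35
eef_pos: [0.1775, -0.3022, 0.5292]
tool_rot: [0.0, 0.975, 0.224, 0.0]
contact_force: [0.1, 0.3, -0.3]
gripper_width: 0.652
```

Run:
```python
from h import *
s=cam('side','s11.png');t=cam('top');o=bot.get_obs();print(o['eef_pos'],o['contact_force'])
a=cv2.imread('pics/side0.png');b=cv2.imread('pics/top0.png')
for n,x,y,w,h,new,old in(('side rest',275,198,45,30,s,a),('side hook',320,208,25,18,s,a),('side spool+weight',296,236,50,28,s,a),('top rest',280,178,65,30,t,b)):
    r=cv2.matchTemplate(new['pixels'][y-5:y+h+5,x-5:x+w+5],old[y:y+h,x:x+w],cv2.TM_CCOEFF_NORMED)
    print(n,r.max().round(3),cv2.minMaxLoc(r)[3],np.abs(new['pixels'][y:y+h,x:x+w].astype(int)-old[y:y+h,x:x+w]).mean().round(1))
tp=cv2.imread('pics/s8.png')[197:213,390:402]
r=cv2.matchTemplate(s['pixels'][185:225,380:412],tp,cv2.TM_CCOEFF_NORMED);print('ring',r.max(),cv2.minMaxLoc(r)[3],'(10,12)')
```

```text
[ 0.17771012 -0.30218276  0.52905141] [-0.09720501  0.51919055  0.79668755]
side rest -0.199 (0, 5) 58.6
side hook -0.122 (4, 7) 82.0
side spool+weight 0.615 (5, 5) 31.9
top rest 0.998 (5, 5) 2.0
ring 0.7949647 (17, 3) (10,12)
```

>>> {"method": "drive_tool", "body": {"series": [0.3, 0, 55, 0, 0, 0, 0, 0.3, 0, 55, 0, 0, 0, 0, 0.3, 0, 55, 0, 0, 0, 0, 0.3, 0, 55, 0, 0, 0, 0, 0.3, 0, 55, 0, 0, 0, 0, 0.3, 0, 55, 0, 0, 0, 0, 0.3, 0, 0, 0, 0, 0, 0]}}

```text
t: 26.32
eef_pos: [0.3228, -0.6021, 0.5234]
tool_rot: [-0.003, 0.975, 0.224, -0.001]
contact_force: [-0.1, -0.2, -0.5]
gripper_width: 0.653
```

Run:
```python
from h import *
s=cam('side','s12.png');t=cam('top');o=bot.get_obs();print(o['t'],o['eef_pos'],o['contact_force'])
a=cv2.imread('pics/side0.png');b=cv2.imread('pics/top0.png')
for n,x,y,w,h,new,old in(('side rest',275,198,45,30,s,a),('side hook',320,208,25,18,s,a),('side spool+weight',296,236,50,28,s,a),('top rest',280,178,65,30,t,b)):
    r=cv2.matchTemplate(new['pixels'][y-5:y+h+5,x-5:x+w+5],old[y:y+h,x:x+w],cv2.TM_CCOEFF_NORMED)
    print(n,r.max().round(3),cv2.minMaxLoc(r)[3],np.abs(new['pixels'][y:y+h,x:x+w].astype(int)-old[y:y+h,x:x+w]).mean().round(1))
tp=cv2.imread('pics/s8.png')[197:213,390:402]
r=cv2.matchTemplate(s['pixels'][185:225,380:412],tp,cv2.TM_CCOEFF_NORMED);print('ring',r.max(),cv2.minMaxLoc(r)[3],'(10,12)')
```

```text
26.425 [ 0.3209317  -0.5998666   0.52763004] [-0.06633422  0.70122636  0.49734461]
side rest 0.999 (5, 5) 2.2
side hook 0.999 (5, 5) 2.4
side spool+weight 0.998 (5, 5) 2.4
top rest 0.998 (5, 5) 1.8
ring 0.6724848 (6, 0) (10,12)
```

Run:
```python
from h import *
t=cam('top')['pixels'];s=cv2.imread('pics/s12.png')
for n in('t9','top0'):
    o=cv2.imread(f'pics/{n}.png')[188:214,372:405];r=cv2.matchTemplate(t[182:220,366:411],o,cv2.TM_CCOEFF_NORMED)
    print(n,r.max(),cv2.minMaxLoc(r)[3],'same=(6,6)',np.abs(t[188:214,372:405].astype(int)-o).mean())
o=cv2.imread('pics/s9.png');print(np.abs(s[170:215:5,380:412].astype(int)-o[170:215:5,380:412]).mean((1,2)).round())
```

```text
t9 0.99918634 (6, 6) same=(6,6) 1.5042735042735043
top0 0.6751045 (10, 10) same=(6,6) 40.0959595959596
[27. 32. 29. 35. 50. 33. 39. 47. 37.]
```

Top shows the sash and ring exactly as just after unhooking; the mismatch in side is the arm standing in front of the box. Handing in.

```bash
python3 -c "
from station import bot
print(bot.hand_in())"
```

```text
the job is handed in; nothing more can be done
None
```

The fume box is shut, the pull hook is back in its rest, and the job was handed in at about 26.5 s.

I gripped the hook by its handle and dropped it into the ring. I pulled the sash down gently until it snapped past the catch, then on to the stop, where the pull on the ring reached about 5 N. The sash had travelled about 113 mm by then. I then lifted the hook out and laid it back in its forks.

**Last checks:**
- **Sash:** the top view matches the one taken just after unhooking (0.999, no shift), so the sash stayed down.
- **Pull hook and rest:** both views match the start pictures (0.998 to 0.999, no shift).
- **Spool and weight:** unchanged in both views (0.998, no shift).
- **Glue bottle:** unchanged in both views (0.999 to 1.000), last checked about 2 s before the end.

**What failed or was limited:**
- **Ring in the side view:** the last check failed (0.67). I put this down to the arm standing in front of the box. An earlier side check, after the hook was back in its rest, matched (0.977, no shift).
- **Pass near the box:** while backing away, the empty gripper passed close to the front of the box top. The force reading showed no contact, but I took no picture of it.
- **Pictures:** I used all 12 views before the end, so the last checks are by image matching only.

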